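Clamp a plaster mould in the bench screw press

ROBOT

A 6-joint arm with a two-finger parallel gripper is mounted at the origin on the work surface. World frame = base frame: x ahead of the robot, y to its left, z up, the work surface at z = 0. Lengths are in m, angles in rad, forces in N, time in s.
With the tool pointing down it reaches from about 0.325 to 0.85 m from the base axis. Payload 4.4 kg.
Tool frame: the origin (TCP) lies between the finger pads; the fingertips stand 25 mm ahead of it and the grasp point (between the pads) lies 6 mm ahead of it; x points along the fingers, z is the direction in which the jaws open and shut, and the axes are right-handed (so a half turn about x gives the same grasp; the last joint's range is limited). The gripper opens to 94 mm and grips with 3 to 60 N. Pads are 16 mm wide; open, the fingers measure 119 mm over their backs; the gripper's body (75 mm by 177 mm) begins 78 mm behind the grasp point.
Start: joints at [-1.315, 0.207, 1.542, -0, 1.393, -0.15], TCP at [0.227, -0.528, 0.23] pointing down, gripper open.
Joint ranges: [-2.73, 2.73], [-0.86, 2.22], [0.23, 2.46], [-1.11, 4.25], [0.08, 2.63], [-2.82, 2.82]. Speed limits (rad/s): [2.79, 2.79, 3.14, 3.14, 3.14, 3.14].

INTERFACE

Orientations are given as a rotation vector (axis times angle).
In Python, from workcell import manip gives the robot as it stands.
- The arm moves only by the tool send_rows, never from a script. Its argument "deltas" is a list of rows, each a list of 4 numbers: the shift along the world's x, y, z in m, then the turn about the world's z in degrees. A call has exactly 10 rows; each row is the pose to reach, as a shift and turn from the pose commanded when the call began; what a row does not reach only later rows make up. A row lasts 1/8 s, in which the tool goes at most 62.5 mm and 10.7 degrees, less where a joint would pass 70% of its speed; a pose out of reach is approached as far as the arm can. A call with a gripper value outside its range is refused whole. "gripper" is the opening, from 0 (shut) to 1 (fully open), set as the call begins (left out, the last holds). The fingers move at their own pace and stop on an object; "newtons" is the grip in N (left out, the last holds). Time passes only in rows, so rows that repeat a pose let the fingers close, or fill a call up. It gives the time, the measured TCP pose, the force and the opening at its end, in the units of the state.
- manip.get_state(): the state, without advancing time (a new reading comes with each control period).
- manip.get_image(name): name is "scene" or "top" or "wrist"; returns a dict with "img" (384x512x3 uint8, red, green, blue), "camera_matrix" (3x3 intrinsics, pixels), "distortion" ([k1, k2, p1, p2, k3] as OpenCV has them; the pictures are not rectified), "R" (3x3) and "t" (3): a world point X has camera coordinates R X + t. Camera axes: x right, y down, z forward; pixel columns grow to the right and rows downward; lengths in m; the calibration is good to about 2 mm. A picture is of the moment at which its call begins. There is no depth.
- manip.close_job(): hands the job in, once; it reports no verdict.
The state is a dict: "time": time; "joints": joint angles; "qvel": joint speeds; "tau": joint torques, N m; "tcp_pos": TCP position; "eef_rot": TCP orientation; "contact_force": force on the tool from outside, world axes, zero at the start; "ft_torque": the same for the moment, N m; "finger_gap": finger opening in m.
Only numpy, scipy, OpenCV 4.12 (cv2) and the standard library are available. Lean on these libraries where they do the work, as an engineer would, in place of code of your own. Each camera call takes 0.05 s, during which the arm holds its last target.

TASK

Lift the long plaster mould out of its wooden cradle, lay it in the track on the open front of the screw press's bed, clear of the screw, and let go of it. Then take it again by its outer end, or push it there, and slide it along the track under the screw until it meets the column at the back, and turn the T-handle clockwise until the pad meets the mould and is snug on it: about a third of a turn past first touch, well short of half a turn or the plaster cracks. Leave the other things where they are.

Things in the scene. Friction and masses are not known exactly. Their poses are not given: they have to be found in the camera images.
- mould: Long closed plaster mould, a plain block 200 mm long (its x) x 56 mm wide (its y) x 50 mm tall, 0.5 to 0.8 kg, the same both ways round, a seam line at half height. Origin: centre of its underside. It starts flat in the cradle.
- cradle: Fixed wooden cradle, base 240 x 110 x 12 mm; the mould lies on the base along the cradle's x. End walls and cheeks, to 62 mm above the table, box in each end of the mould 50 mm deep with 6 mm of play: only the middle 95 mm of its sides is open to fingers. Lift the mould straight up 60 mm to clear them. Origin: centre of its underside, on the table.
- press: Fixed grey iron bench screw press. Origin on the table under the screw axis; x runs along the bed from the open front to the column. Bed top 30 mm above the table, 100 mm wide, x = -230 to +130 mm. Track: two rails 8 mm high, inner faces at y = +-33 mm, x = -225 to +80. Column face (the stop) at x = +80. Overhead arm 135 to 165 mm above the table (screw nut to 177), x = -25 to +130.
- load_spot (a point): Point on the bed, on the track's centre line, 120 mm before the screw axis: where the mould's origin goes when it is first laid down, its length along the press's x. It is then 100 mm short of the column.
- home_spot (a point): Point on the bed, 20 mm before the screw axis: where the mould's origin is when its end meets the column. The mould's outer end is then 120 mm before the axis.
- handle (a joint): Turn of the T-handle in rad, growing clockwise seen from above (tightening); starts between 0 and 1.2. Screw, handle and pad sink 20 mm per turn. At 0 the pad's face is 100 mm above the table, 20 mm above a mould on the bed, so it touches at about 6.28 rad. Steady drag about 0.27 N m, and it stays where it is left. Past touch, each rad adds about 25 N of clamping and 0.08 N m of drag.
- bar_centre (a point): Centre of the T-handle's bar, on the screw axis, 240 mm above the table at handle = 0. Bar: level, round, 12 mm thick, 120 mm between the 20 mm balls at its ends; hub 26 mm across and tall. Nothing else stands as high: it can be pushed round with closed fingers on one side of the bar, or pinched. The bar is square to the bed at handle = 0.6.
- bar_end (a point): Centre of the ball at one end of the T-handle's bar, 60 mm from bar_centre: shows which way the bar points.
- pad: Round steel pad, 36 mm across, at the screw's foot; it does not turn. Origin: centre of its lower face, on the screw axis. It gives on its rubber spring 8 N per mm, up to 14 mm. Snug is 15 to 80 N on the mould (0.6 to 3.1 rad past touch); 90 N cracks the mould.
- short_mould: short plaster mould block 90x56x50 mm, same make as the long one but less than half as long; a bystander. Origin: centre of its underside.
- bowl: terracotta bowl, 120 mm across, 60 mm tall; a bystander. Origin: centre of its underside.
- mug: white mug, 76 mm across, 85 mm tall, handle at its +y; a bystander. Origin: centre of its underside.
- jar: lidded blue ceramic jar, 60 mm across, 80 mm tall; a bystander. Origin: centre of its underside.
- brush: brush lying on the table; a bystander.
- tile: square terracotta tile 100x100x12 mm; a bystander. Origin: centre of its underside.
Mind the look-alikes: they are no part of the job. What is shaped like the mould but pink is not meant.

How it is judged:
On the way, in this order (a step that is already met when the one before it is completed fails the run):
1. the mould lies in the track on the open front of the bed, at least 25 mm short of home, let go of (z of mould in the frame of press between 0.025 and 0.036 m and y of mould in the frame of press between -0.012 and 0.012 m and angle between the x axis of mould and the x axis of press, either way round below 0.1 rad and contact force between the fingers and mould below 0.3 N and x of mould in the frame of press between -0.2 and -0.045 m), for 0.2 s.
2. the mould is slid home against the column (within 6 mm) (z of mould in the frame of press between 0.025 and 0.036 m and y of mould in the frame of press between -0.012 and 0.012 m and angle between the x axis of mould and the x axis of press, either way round below 0.1 rad and x of mould in the frame of press above -0.026 m), for 0.2 s.
3. the pad has been screwed down onto the mould (all of step 2 and contact force between pad and mould above 5 N), for 0.2 s.
At the end, for the whole second after the job is handed in: The mould lies flat in the press's track, its end within 6 mm of the column, within 12 mm of the centre line, let go of and at rest, and the pad presses on it with 15 to 80 N (all of step 2 and contact force between pad and mould between 15 and 80 N and linear speed of mould below 0.01 m/s and contact force between the fingers and mould below 0.3 N); the robot touches nothing.
It fails at once if the plaster is cracked: the pad presses the mould with more than 90 N (contact force between pad and mould above 90 N).
It fails at once if a bystander is moved by more than 30 mm (distance of any of short_mould, bowl, mug, jar, brush, tile from where it was at the start of the episode above 0.03 m).
It also fails if it takes over 72 s, if anything falls off the work surface, if the arm or the gripper's body presses on something with over 40 N, if the wrist force passes 120 N, or if a joint passes its speed limit or range.

## Working session

There is one attempt and no reset: what is moved stays moved. The work goes in short steps, Python scripts to look and compute and a tool call to move; the robot and the scene stay as the last step left them, time stands still between calls to the robot, and variables do not carry over. Pictures are saved under pics/ and viewed, and the job is handed in when it is done.

Besides the shell and the picture viewer there is one more tool, called by a JSON object that holds its "name" and its "arguments". send_rows: Moves the arm, as the interface text tells. Its arguments: {"type":"object","properties":{"deltas":{"type":"array"},"gripper":{"type":"number"},"newtons":{"type":"number"}},"required":["deltas"]}

```bash
mkdir -p pics
cat > h.py <<'E'
import numpy as np, cv2
from workcell import manip
def snap(n,tag):
    d=manip.get_image(n); cv2.imwrite(f'pics/{tag}.png',d['img'][:,:,::-1]); 
    np.savez(f'pics/{tag}.npz',**{k:np.array(v) for k,v in d.items()}); return d
def load(tag): return dict(np.load(f'pics/{tag}.npz'))
def ray(d,uv):
    p=cv2.undistortPoints(np.array(uv,float).reshape(-1,1,2),d['camera_matrix'],d['distortion']).reshape(-1,2)
    v=np.c_[p,np.ones(len(p))]@d['R']; c=-d['R'].T@d['t']; return c,v
def onz(d,uv,z):
    c,v=ray(d,uv); return c+v*((z-c[2])/v[:,2])[:,None]
def proj(d,X):
    r,_=cv2.Rodrigues(d['R']); return cv2.projectPoints(np.array(X,float).reshape(-1,1,3),r,d['t'],d['camera_matrix'],d['distortion'])[0].reshape(-1,2)
E
python3 - <<'E'
from h import *
for n in ['scene','top','wrist']:
    d=snap(n,n+'0'); print(n,-d['R'].T@d['t'])
s=manip.get_state(); print(s)
E
```

```text
scene [ 1.52359922 -0.50917833  0.97937688]
top [ 0.24751419 -0.03127018  1.57112354]
wrist [ 0.3055985  -0.49432066  0.38225296]
{'time': 0.15, 'joints': array([-1.31450068e+00,  2.07266687e-01,  1.54262740e+00, -3.63070166e-06,
        1.39350049e+00, -1.50512579e-01]), 'qvel': array([-1.11276944e-03, -3.65445705e-03, -4.10042444e-03, -3.09810277e-04,
        6.35706130e-04, -6.07130537e-06]), 'tau': array([ 9.18766600e-04, -3.71309924e+01, -2.81813139e+01,  6.99205999e-02,
        3.27077054e-02, -9.90980038e-05]), 'tcp_pos': array([ 0.22734715, -0.52750568,  0.22953266]), 'eef_rot': array([ 0.9057001 ,  1.37599931, -0.90372121]), 'contact_force': array([-0.08929957, -0.73316526,  0.14163275]), 'ft_torque': array([0.00209671, 0.01183357, 0.03521825]), 'finger_gap': 0.09390604743757887}
```

View pics/scene0.png

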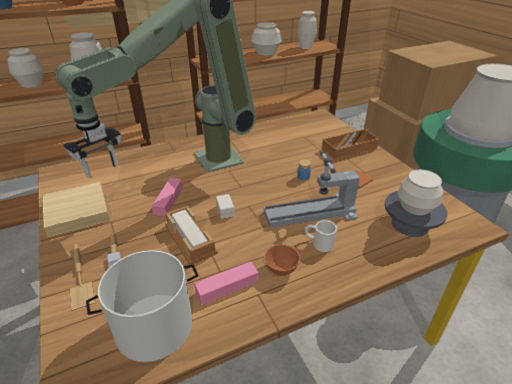

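View pics/top0.png

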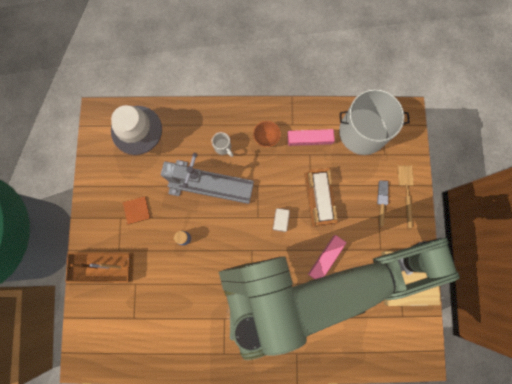

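View pics/wrist0.png

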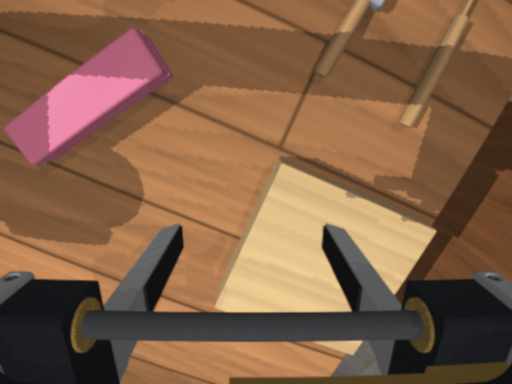

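Run:
```python
from h import *
t=load('top0')['img'][:,:,::-1]; s=load('scene0')['img'][:,:,::-1]
a=cv2.resize(t[140:250,150:350],None,fx=4,fy=4,interpolation=cv2.INTER_CUBIC)
cv2.imwrite('pics/ct.png',a)
b=cv2.resize(s[140:270,140:380],None,fx=3.3,fy=3.3,interpolation=cv2.INTER_CUBIC)
cv2.imwrite('pics/cs.png',b)
```

```text
(no output)
```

View pics/ct.png

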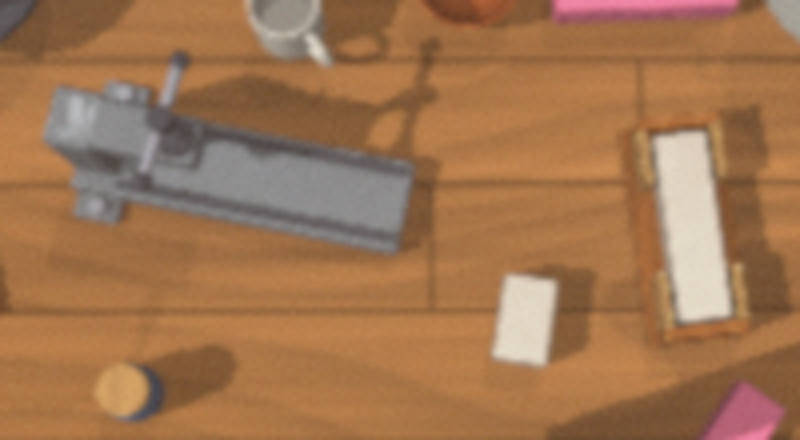

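View pics/cs.png

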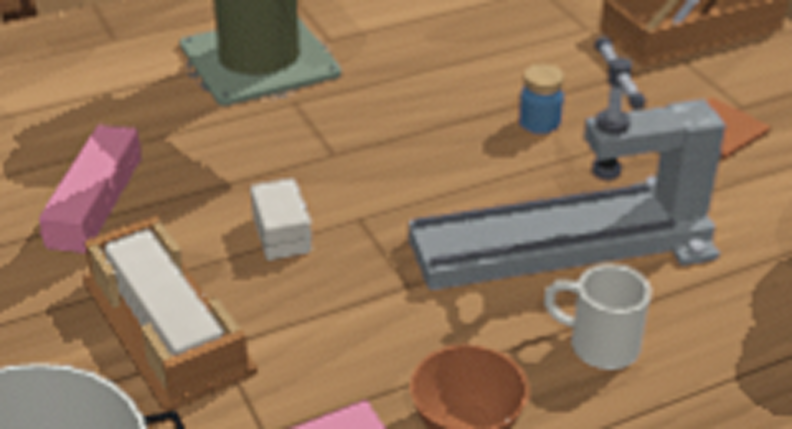

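The mould is the white block in the cradle (top 322,196; scene 187,228). The others are the short white block (top 282,220), which is too short, and the pink blocks (top 311,137 and 327,258), which are the wrong colour. The crop confirms a long white block between cradle cheeks. Next I measure the mould and the press.

```bash
python3 - <<'E'
from h import *
d=load('top0'); im=d['img']
hsv=cv2.cvtColor(im,cv2.COLOR_RGB2HSV)
m=((hsv[...,1]<50)&(hsv[...,2]>185)).astype(np.uint8); 
n,l,st,c=cv2.connectedComponentsWithStats(m)
for i in range(1,n):
    if st[i,4]>60: print(i,st[i],c[i])
i=l[200,322]; ys,xs=np.where(l==i)
def rect(uv,z):
    W=onz(d,uv,z)[:,:2].astype(np.float32); r=cv2.minAreaRect(W); print(r); b=cv2.boxPoints(r);print(b.round(4))
    return r
rect(np.c_[xs,ys],0.062)
i=l[220,282]; ys,xs=np.where(l==i); rect(np.c_[xs,ys],0.05)
# press bed: bed top corners from crop (crop/4 + offset)
P=lambda x,y:(x/4+150-.375,y/4+140-.375)
for nm,uv,z in [('frontL',P(412,165),.03),('frontR',P(395,250),.03),('ball1',P(179,60),.24),('ball2',P(142,180),.24),('hub',P(162,118),.24)]:
    print(nm,onz(d,[uv],z).round(4))
E
python3 - <<'E'
import sys; sys.path.insert(0,'.')
import os; os.chdir('.')
from h import *
t=load('top0')['img'][:,:,::-1]
a=cv2.resize(t[150:205,155:258],None,fx=7.5,fy=7.5,interpolation=cv2.INTER_CUBIC); cv2.imwrite('pics/cp.png',a)
E
```

```text
5 [112 106  27  33 651] [124.22273425 120.71274962]
22 [314 173  18  47 585] [322.45811966 196.17606838]
24 [274 209  15  22 252] [280.8531746 219.5515873]
((0.4939102530479431, -0.2959572672843933), (0.19749651849269867, 0.054207295179367065), 6.332906246185303)
[[ 0.3928 -0.2799]
 [ 0.3988 -0.3338]
 [ 0.595  -0.312 ]
 [ 0.5891 -0.2581]]
((0.39611029624938965, -0.11989158391952515), (0.0516141839325428, 0.08643106371164322), 80.96038055419922)
[[ 0.3494 -0.1386]
 [ 0.4347 -0.1522]
 [ 0.4428 -0.1012]
 [ 0.3575 -0.0876]]
frontL [[ 0.5659 -0.0012  0.03  ]]
frontR [[0.4731 0.017  0.03  ]]
ball1 [[0.6248 0.2151 0.24  ]]
ball2 [[0.5093 0.2465 0.24  ]]
hub [[0.5685 0.2295 0.24  ]]
```

View pics/cp.png

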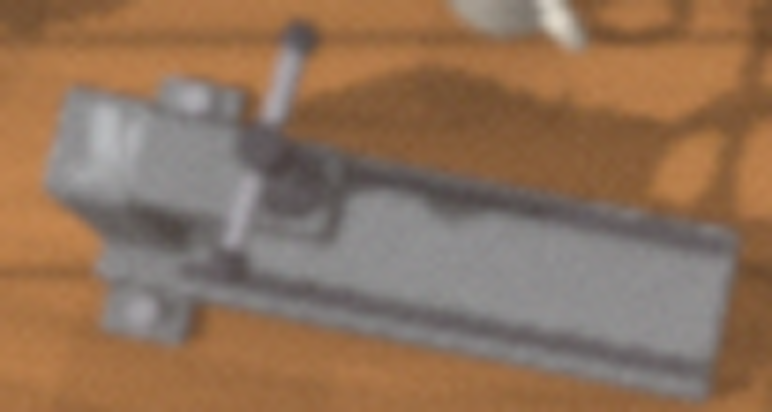

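Run:
```python
from h import *
s=manip.get_state(); R=cv2.Rodrigues(s['eef_rot'])[0]; print(R.round(3)); print('jaw yaw',np.degrees(np.arctan2(R[1,2],R[0,2])))
w=load('wrist0'); c=-w['R'].T@w['t']; print('cam in tool',R.T@(c-s['tcp_pos']))
# grey bed mask for direction
d=load('top0'); im=d['img']; hsv=cv2.cvtColor(im,cv2.COLOR_RGB2HSV)
m=((hsv[...,1]<60)&(hsv[...,2]>60)&(hsv[...,2]<185)).astype(np.uint8); m[:150]=0; m[205:]=0; m[:,:185]=0; m[:,260:]=0
# long edges: for columns 205..245 find extents
up=[];lo=[]
for x in range(204,246):
    ys=np.where(m[:,x])[0]
    if len(ys): up.append((x,ys.min()-.5)); lo.append((x,ys.max()+.5))
for nm,e,z in(('up',up,.038),('lo',lo,.038)):
    W=onz(d,e,z)[:,:2]; l=cv2.fitLine(W.astype(np.float32),cv2.DIST_HUBER,0,.01,.01).ravel(); print(nm,l,np.degrees(np.arctan2(l[1],l[0])))
```

```text
[[-0.     0.918  0.396]
 [ 0.002  0.396 -0.918]
 [-1.     0.    -0.002]]
jaw yaw -66.69155512411608
cam in tool [-0.15269826  0.08503651  0.00021368]
up [0.8457396  0.53359586 0.657228   0.11831206] 32.248734
lo [0.20237619 0.97930783 0.48840606 0.11864904] 78.32405
```

{"name": "send_rows", "arguments": {"deltas": [[0.0,0.03,0.03,5],[0.03,0.08,0.06,10],[0.06,0.13,0.09,16],[0.09,0.18,0.11,22],[0.12,0.23,0.12,28],[0.15,0.28,0.12,34],[0.18,0.33,0.12,40],[0.21,0.38,0.12,46],[0.235,0.43,0.12,51],[0.26,0.48,0.12,54]], "gripper": 1}}

```text
time: 1.4
tcp_pos: [0.4879, -0.0462, 0.3502]
eef_rot: [0.172, 1.564, -0.172]
contact_force: [0.1, -0.7, -0.5]
finger_gap: 0.0939
```

Run:
```python
from h import *
d=snap('wrist','w1'); s=manip.get_state(); print(s['time'],s['tcp_pos'],s['qvel'].round(3),-d['R'].T@d['t'])
```

```text
1.45 [ 0.48978934 -0.04027209  0.35006084] [-0.089 -0.032  0.036 -0.067  0.033 -0.092] [0.50669734 0.03642921 0.50301454]
```

View pics/w1.png

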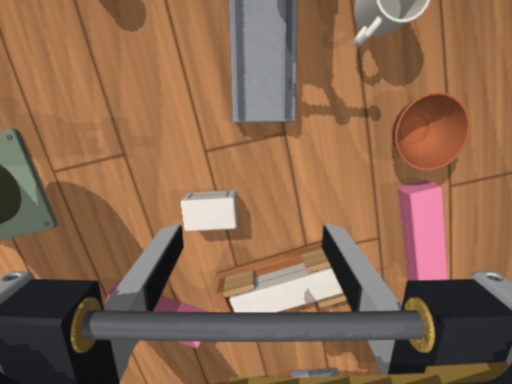

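{"name": "send_rows", "arguments": {"deltas": [[0.01,0.03,0.0,0],[0.02,0.06,0.0,0],[0.03,0.09,0.0,0],[0.04,0.12,0.0,0],[0.045,0.14,0.0,0],[0.045,0.14,0.0,0],[0.045,0.14,0.0,0],[0.045,0.14,0.0,0],[0.045,0.14,0.0,0],[0.045,0.14,0.0,0]]}}

```text
time: 2.7
tcp_pos: [0.5325, 0.0914, 0.3505]
eef_rot: [0.175, 1.564, -0.175]
contact_force: [0.7, -0.2, 0.0]
finger_gap: 0.0941
```

Run:
```python
from h import *
d=snap('wrist','w2'); s=manip.get_state(); print(s['time'],s['tcp_pos'],s['qvel'].round(3),-d['R'].T@d['t'])
```

```text
2.75 [0.5325034  0.09156715 0.3505498 ] [ 0.004  0.003 -0.003  0.001 -0.001  0.001] [0.55144024 0.17406515 0.50335721]
```

View pics/w2.png

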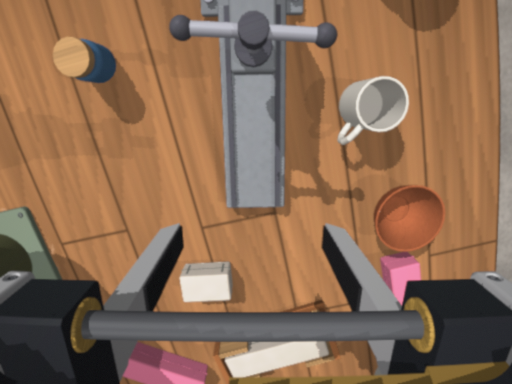

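The wrist view shows the bed's front corners near (227,206) and (284,206), the handle balls at (180,27) and (326,35), and the hub at (254,29). The mould's cradle is at (270,355).

Run:
```python
from h import *
d=load('w2'); im=d['img']
hsv=cv2.cvtColor(im,cv2.COLOR_RGB2HSV)
m=(hsv[...,1]<70).astype(np.uint8); m[:,:200]=0;m[:,305:]=0
L=[];Rr=[]
for y in range(85,200):
    xs=np.where(m[y])[0]; L.append((xs.min()-.5,y)); Rr.append((xs.max()+.5,y))
B=[]
for x in range(232,280):
    ys=np.where(m[100:215,x])[0]; B.append((x,ys.max()+100.5))
def line(e,z):
    W=onz(d,e,z)[:,:2].astype(np.float32); l=cv2.fitLine(W,cv2.DIST_HUBER,0,.01,.01).ravel().astype(float)
    res=np.abs((W-l[2:])@[-l[1],l[0]]).max(); print(l,np.degrees(np.arctan2(l[1],l[0]))%180,res); return l
l=line(L,.03);r=line(Rr,.03);b=line(B,.03)
def X(a,b):
    t=np.linalg.solve(np.c_[a[:2],-b[:2]],b[2:]-a[2:]); return a[2:]+t[0]*a[:2]
c1,c2=X(l,b),X(r,b); print(c1,c2,np.linalg.norm(c1-c2)); mid=(c1+c2)/2
for z in (.236,.238,.24):
    W=onz(d,[(180,27),(326,35)],z)[:,:2]; print(z,W,W.mean(0),np.linalg.norm(W[0]-W[1]),'bar yaw',np.degrees(np.arctan2(*(W[1]-W[0])[::-1])),'axis from front',W.mean(0)-mid,np.linalg.norm(W.mean(0)-mid),np.degrees(np.arctan2(*(W.mean(0)-mid)[::-1])))
# top cam bar_centre
g=cv2.cvtColor(im,cv2.COLOR_RGB2GRAY)[:60,160:350]
cv2.imwrite('pics/bar2.png',cv2.resize(cv2.cvtColor(im,cv2.COLOR_RGB2BGR)[:230,160:350],None,fx=2.6,fy=2.6,interpolation=cv2.INTER_CUBIC))
```

```text
[0.20388694 0.97899443 0.4888728  0.10986502] 78.23565046320039 0.0009341285593185145
[0.19154739 0.98148334 0.59054959 0.11158002] 78.95689760969543 0.0016235272540896517
[ 0.9753601  -0.22061899  0.50469661  0.01077607] 167.25460833813676 0.0018168398289187537
[0.46987664 0.01865208] [ 0.56807864 -0.00356047] 0.10068281678246487
0.236 [[0.50674668 0.24926767]
 [0.62437395 0.21630573]] [0.56556031 0.2327867 ] 0.12215835707188095 bar yaw -15.654130046884125 axis from front [0.04658267 0.22524089] 0.23000740257070137 78.31523987923374
0.238 [[0.50708101 0.24870511]
 [0.62382836 0.21598974]] [0.56545468 0.23234742] 0.12124453576951291 bar yaw -15.654130046884099 axis from front [0.04647704 0.22480162] 0.22955583980958338 78.31885233138534
0.24 [[0.50741535 0.24814255]
 [0.62328277 0.21567375]] [0.56534906 0.23190815] 0.12033071446714466 bar yaw -15.654130046884115 axis from front [0.04637142 0.22436235] 0.22910427796459285 78.3224790237531
```

View pics/bar2.png

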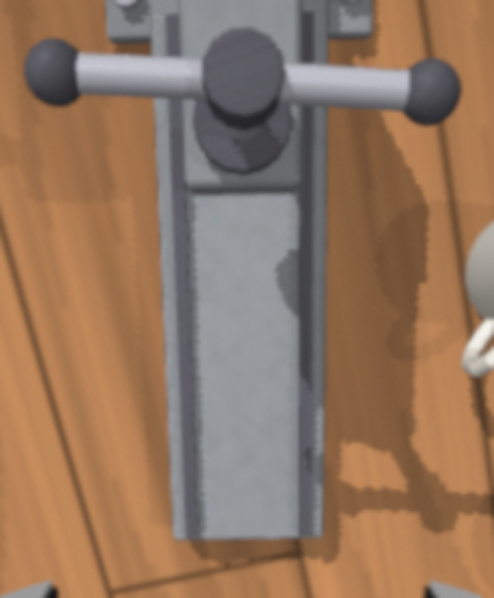

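{"name": "send_rows", "arguments": {"deltas": [[-0.005,-0.04,-0.01,-8],[-0.01,-0.09,-0.02,-16],[-0.015,-0.14,-0.03,-24],[-0.02,-0.19,-0.05,-33],[-0.025,-0.24,-0.07,-42],[-0.03,-0.29,-0.09,-51],[-0.035,-0.34,-0.1,-60],[-0.039,-0.387,-0.1,-71],[-0.039,-0.387,-0.1,-71],[-0.039,-0.387,-0.1,-71]]}}

```text
time: 4.0
tcp_pos: [0.4934, -0.2948, 0.2503]
eef_rot: [1.128, 1.26, -1.127]
contact_force: [-0.1, 0.1, 0.3]
finger_gap: 0.094
```

Run:
```python
from h import *
d=snap('wrist','w3'); s=manip.get_state(); R=cv2.Rodrigues(s['eef_rot'])[0]
print(s['time'],s['tcp_pos'],s['qvel'].round(3),'jaw',np.degrees(np.arctan2(R[1,2],R[0,2])),s['contact_force'])
im=d['img'];hsv=cv2.cvtColor(im,cv2.COLOR_RGB2HSV)
m=((hsv[...,1]<40)&(hsv[...,2]>170)).astype(np.uint8)
n,l,st,c=cv2.connectedComponentsWithStats(m)
for i in range(1,n):
    if st[i,4]>300: print(i,st[i],c[i])
```

```text
4.05 [ 0.49360856 -0.29422867  0.25048457] [ 0.015 -0.009  0.004 -0.001 -0.002  0.004] jaw -83.60268738872155 [ 0.33586879 -0.05436318 -0.63416401]
1 [ 231   92   47  159 7058] [253.92235761 169.12368943]
2 [424 184  33  26 612] [439.30555556 197.18137255]
3 [  94  197   45   66 2263] [115.61334512 229.77507733]
```

View pics/w3.png

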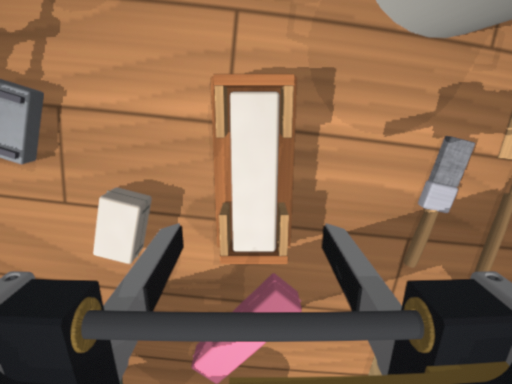

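Run:
```python
from h import *
d=load('w3'); im=d['img'];hsv=cv2.cvtColor(im,cv2.COLOR_RGB2HSV)
m=((hsv[...,1]<40)&(hsv[...,2]>170)).astype(np.uint8)
n,l,st,c=cv2.connectedComponentsWithStats(m)
ys,xs=np.where(l==1); W=onz(d,np.c_[xs,ys],.062)[:,:2].astype(np.float32); r=cv2.minAreaRect(W); print(r)
```

```text
((0.4951218366622925, -0.29660654067993164), (0.19522975385189056, 0.053576864302158356), 6.169886112213135)
```

{"name": "send_rows", "arguments": {"deltas": [[0.001,-0.002,-0.03,0],[0.001,-0.002,-0.07,0],[0.001,-0.002,-0.11,0],[0.001,-0.002,-0.15,0],[0.001,-0.002,-0.18,0],[0.001,-0.002,-0.198,0],[0.001,-0.002,-0.198,0],[0.001,-0.002,-0.198,0],[0.001,-0.002,-0.198,0],[0.001,-0.002,-0.198,0]]}}

```text
time: 5.3
tcp_pos: [0.4951, -0.2977, 0.0536]
eef_rot: [1.128, 1.257, -1.127]
contact_force: [0.0, -0.6, -0.4]
finger_gap: 0.0942
```

{"name": "send_rows", "arguments": {"deltas": [[0,0,0,0],[0,0,0,0],[0,0,0,0],[0,0,0,0],[0,0,0,0],[0,0,0,0],[0,0,0,0],[0,0,0,0],[0,0,0,0],[0,0,0,0]], "gripper": 0, "newtons": 50}}

```text
time: 6.55
tcp_pos: [0.4944, -0.297, 0.0524]
eef_rot: [1.128, 1.26, -1.128]
contact_force: [-0.7, 0.9, -0.6]
finger_gap: 0.056
```

{"name": "send_rows", "arguments": {"deltas": [[0,0,0.01,0],[0,0,0.03,0],[0,0,0.06,0],[0,0,0.09,0],[0,0,0.12,0],[0,0,0.13,0],[0,0.01,0.13,3],[0.005,0.03,0.13,8],[0.01,0.06,0.13,14],[0.012,0.09,0.13,20]]}}

```text
time: 7.8
tcp_pos: [0.5054, -0.2057, 0.1805]
eef_rot: [0.863, 1.397, -0.863]
contact_force: [-1.4, 0.6, -6.4]
finger_gap: 0.056
```

{"name": "send_rows", "arguments": {"deltas": [[0.005,0.04,0,7],[0.01,0.08,0,14],[0.015,0.12,0,21],[0.02,0.16,0,28],[0.025,0.2,0,36],[0.027,0.24,0,44],[0.029,0.27,0,50],[0.029,0.285,0,52],[0.029,0.292,0,52.2],[0.029,0.292,0,52.2]]}}

```text
time: 9.05
tcp_pos: [0.5352, 0.0844, 0.182]
eef_rot: [0.158, 1.566, -0.159]
contact_force: [-0.2, 0.3, -6.4]
finger_gap: 0.0556
```

Run:
```python
from h import *
d=snap('wrist','w4'); s=manip.get_state(); R=cv2.Rodrigues(s['eef_rot'])[0]
print(s['time'],s['tcp_pos'],s['qvel'].round(3),'jaw',np.degrees(np.arctan2(R[1,2],R[0,2])),s['contact_force'],s['finger_gap'])
```

```text
9.1 [0.53538668 0.08404762 0.18218131] [-0.009 -0.001 -0.003  0.001  0.001 -0.002] jaw -11.565860999111022 [ 0.40199546  0.31514348 -7.36788029] 0.05555793187641597
```

View pics/w4.png

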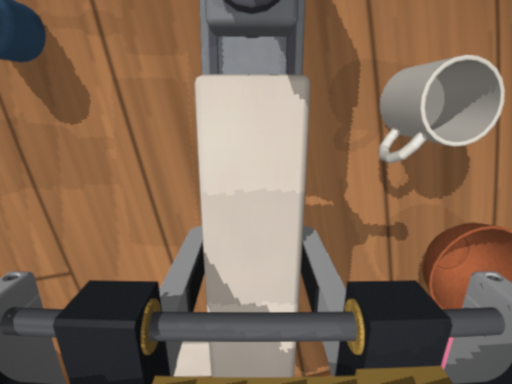

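```bash
cat >> h.py <<'E'
A=np.array([.5654,.2324]); a=np.radians(78.4); PX=np.array([np.cos(a),np.sin(a)]); PY=np.array([-PX[1],PX[0]])
def press(W): W=np.atleast_2d(W)[:,:2]-A; return np.c_[W@PX,W@PY].round(4)
E
python3 - <<'E'
from h import *
d=load('w4'); print(press(onz(d,[(197,75),(308,76),(206,270),(299,270)],.192)), press(np.array([.5354,.084])))
print(press(onz(d,[(220,35),(220,73),(288,35),(288,73)],.030)))
E
```

```text
[[-0.0528  0.025 ]
 [-0.0532 -0.0261]
 [-0.1546  0.0254]
 [-0.1545 -0.0266]] [[-0.1514 -0.0005]]
[[-0.0015  0.0305]
 [-0.0359  0.0313]
 [-0.0015 -0.0343]
 [-0.0359 -0.0353]]
```

{"name": "send_rows", "arguments": {"deltas": [[0,0,-0.02,0],[0,0,-0.05,0],[0,0,-0.075,0],[0,0,-0.09,0],[0,0,-0.1,0],[0,0,-0.105,0],[0,0,-0.108,0],[0,0,-0.11,0],[0,0,-0.111,0],[0,0,-0.111,0]]}}

```text
time: 10.35
tcp_pos: [0.5356, 0.085, 0.0716]
eef_rot: [0.157, 1.565, -0.157]
contact_force: [1.0, 0.1, -7.1]
finger_gap: 0.0555
```

{"name": "send_rows", "arguments": {"deltas": [[0,0,0,0],[0,0,-0.001,0],[0,0,-0.001,0],[0,0,-0.002,0],[0,0,-0.002,0],[0,0,-0.002,0],[0,0,-0.002,0],[0,0,-0.002,0],[0,0,-0.002,0],[0,0,-0.002,0]]}}

```text
time: 11.6
tcp_pos: [0.5355, 0.0849, 0.0704]
eef_rot: [0.157, 1.565, -0.158]
contact_force: [-4.8, -0.7, 5.6]
finger_gap: 0.056
```

{"name": "send_rows", "arguments": {"deltas": [[0,0,0,0],[0,0,0,0],[0,0,0,0],[0,0,0,0],[0,0,0,0],[0,0,0.01,0],[0,0,0.03,0],[0,0,0.06,0],[0,0,0.09,0],[0,0,0.11,0]], "gripper": 1}}

```text
time: 12.85
tcp_pos: [0.5364, 0.0849, 0.182]
eef_rot: [0.158, 1.562, -0.157]
contact_force: [-0.2, 0.5, -0.2]
finger_gap: 0.0937
```

Run:
```python
from h import *
d=snap('wrist','w5'); s=manip.get_state()
print(s['time'],s['tcp_pos'],press(s['tcp_pos']),s['contact_force'],s['finger_gap'])
```

```text
12.9 [0.53810743 0.08501469 0.18465899] [[-0.1499 -0.0029]] [ 0.50211261 -0.66326278  1.95298824] 0.09403639762233586
```

View pics/w5.png

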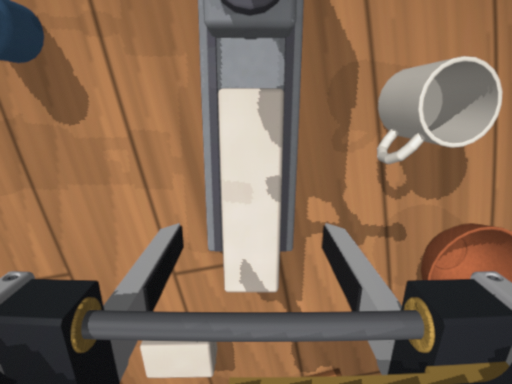

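{"name": "send_rows", "arguments": {"deltas": [[-0.005,-0.03,0,0],[-0.012,-0.065,0,0],[-0.02,-0.1,0,0],[-0.028,-0.135,0,0],[-0.028,-0.135,-0.02,0],[-0.028,-0.135,-0.05,0],[-0.028,-0.135,-0.08,0],[-0.028,-0.135,-0.1,0],[-0.028,-0.135,-0.112,0],[-0.028,-0.135,-0.112,0]], "gripper": 0}}

```text
time: 14.15
tcp_pos: [0.5069, -0.0499, 0.0668]
eef_rot: [0.158, 1.567, -0.157]
contact_force: [-0.3, 0.2, -0.6]
finger_gap: 0.0009
```

Run:
```python
from h import *
d=snap('wrist','w6'); s=manip.get_state()
print(s['time'],s['tcp_pos'],press(s['tcp_pos']),s['contact_force'],s['finger_gap'])
```

```text
14.2 [ 0.50766895 -0.05009892  0.06761895] [[-0.2883 -0.0003]] [ 0.58418585 -0.06164943  0.36981152] 0.0008183026590411167
```

View pics/w6.png

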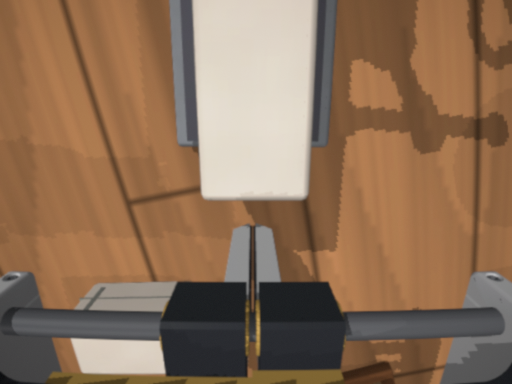

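{"name": "send_rows", "arguments": {"deltas": [[0.003,0.015,0,0],[0.006,0.029,0,0],[0.009,0.043,0,0],[0.012,0.058,0,0],[0.0155,0.075,0,0],[0.019,0.092,0,0],[0.0225,0.11,0,0],[0.026,0.126,0,0],[0.0282,0.137,0,0],[0.0282,0.137,0,0]]}}

```text
time: 15.45
tcp_pos: [0.5362, 0.0884, 0.068]
eef_rot: [0.157, 1.564, -0.156]
contact_force: [-0.2, 0.2, 0.1]
finger_gap: 0.0007
```

Run:
```python
from h import *
d=snap('wrist','w7'); s=manip.get_state()
print(s['time'],s['tcp_pos'],press(s['tcp_pos']),s['contact_force'],s['finger_gap'])
snap('scene','s7')
```

```text
15.5 [0.53582572 0.08819036 0.06767646] [[-0.1472 -0.    ]] [-0.53202154  0.37105868  0.27587898] 0.0005249098027185216
```

View pics/w7.png

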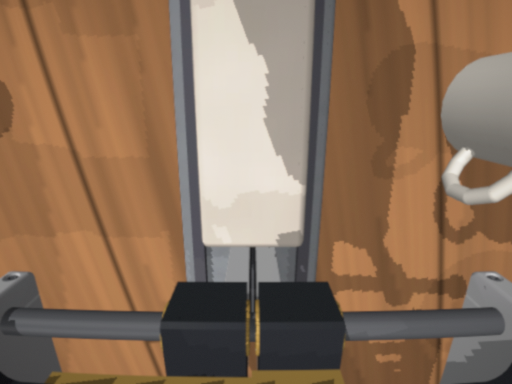

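{"name": "send_rows", "arguments": {"deltas": [[0.0006,0.003,0,0],[0.0012,0.006,0,0],[0.0018,0.009,0,0],[0.0024,0.012,0,0],[0.0028,0.014,0,0],[0.0032,0.016,0,0],[0.0034,0.017,0,0],[0.0036,0.018,0,0],[0.0037,0.0185,0,0],[0.0038,0.019,0,0]]}}

```text
time: 16.8
tcp_pos: [0.5393, 0.1056, 0.0673]
eef_rot: [0.157, 1.566, -0.158]
contact_force: [-1.4, -6.7, 0.9]
finger_gap: 0.0004
```

{"name": "send_rows", "arguments": {"deltas": [[0.0001,0.0005,0,0],[0.0002,0.001,0,0],[0.0003,0.0015,0,0],[0.0004,0.002,0,0],[0.0005,0.0025,0,0],[0.0006,0.003,0,0],[0.0006,0.003,0,0],[0.0006,0.003,0,0],[0.0006,0.003,0,0],[0.0006,0.003,0,0]]}}

```text
time: 18.05
tcp_pos: [0.5393, 0.1056, 0.0674]
eef_rot: [0.152, 1.567, -0.162]
contact_force: [-2.4, -13.8, 3.3]
finger_gap: 0.0005
```

Run:
```python
from h import *
d=snap('wrist','w8'); s=manip.get_state()
print(s['time'],s['tcp_pos'],press(s['tcp_pos']),s['contact_force'],s['finger_gap'])
snap('scene','s8')
```

```text
18.1 [0.53928492 0.10561659 0.06735181] [[-1.294e-01  1.000e-04]] [ -4.01433471 -13.76986138   3.54400869] 0.00023982776246365297
```

View pics/w8.png

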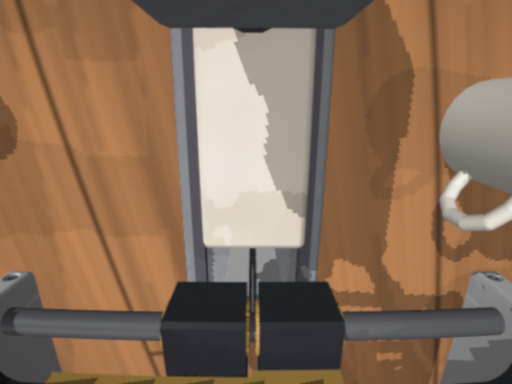

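Run:
```python
from h import *
d=load('w8'); print(press(onz(d,[(205,247),(303,247),(195,60),(313,60)],.080)))
```

```text
[[-0.1173  0.025 ]
 [-0.1171 -0.0273]
 [-0.0252  0.0255]
 [-0.025  -0.027 ]]
```

{"name": "send_rows", "arguments": {"deltas": [[-0.004,-0.02,0,0],[-0.008,-0.04,0,0],[-0.01,-0.05,0.03,0],[-0.01,-0.05,0.08,0],[-0.01,-0.05,0.13,0],[-0.01,-0.05,0.18,6],[-0.01,-0.05,0.22,14],[-0.005,-0.02,0.24,22],[0.005,0.03,0.24,30],[0.015,0.08,0.24,38]], "gripper": 0.64}}

```text
time: 19.4
tcp_pos: [0.5555, 0.1909, 0.3082]
eef_rot: [-0.364, 1.537, 0.368]
contact_force: [-0.5, -0.4, 0.2]
finger_gap: 0.0602
```

{"name": "send_rows", "arguments": {"deltas": [[0.005,0.03,0,8],[0.01,0.045,0,16],[0.01,0.045,0,22],[0.01,0.045,0,22],[0.01,0.045,0,22],[0.01,0.045,0,22],[0.01,0.045,0,22],[0.01,0.045,0,22],[0.01,0.045,0,22],[0.01,0.045,0,22]]}}

```text
time: 20.65
tcp_pos: [0.5651, 0.2339, 0.3075]
eef_rot: [-0.661, 1.468, 0.661]
contact_force: [0.0, -0.2, -0.6]
finger_gap: 0.0602
```

```bash
cat >> h.py <<'E'
def st(pr=1):
    s=manip.get_state(); R=cv2.Rodrigues(s['eef_rot'])[0]
    print('t',round(s['time'],2),'tcp',s['tcp_pos'].round(4),'need',(A-s['tcp_pos'][:2]).round(4),'jaw',np.degrees(np.arctan2(R[1,2],R[0,2])).round(1),'j',s['joints'].round(2),'F',s['contact_force'].round(1),'T',s['ft_torque'].round(2),'gap',round(s['finger_gap'],4))
E
python3 - <<'E'
from h import *
st(); snap('wrist','w9'); snap('scene','s9'); snap('top','t9')
s=load('s9')['img'][:,:,::-1]
cv2.imwrite('pics/cs9.png',cv2.resize(s[90:250,230:400],None,fx=3.7,fy=3.7,interpolation=cv2.INTER_CUBIC))
E
```

```text
t 20.65 tcp [0.5651 0.2339 0.3075] need [ 0.0003 -0.0015] jaw 48.5 j [ 0.25  0.24  1.35 -0.    1.56 -0.6 ] F [ 0.  -0.2 -0.6] T [ 0.03 -0.11  0.03] gap 0.0602
```

View pics/w9.png

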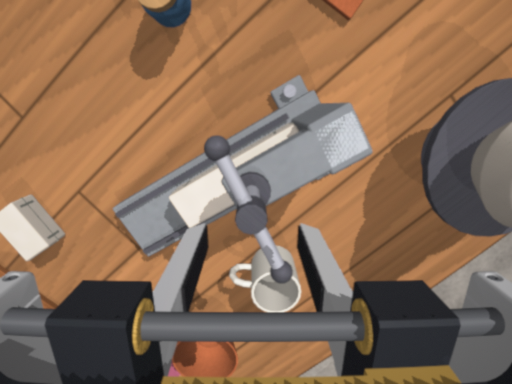

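View pics/cs9.png

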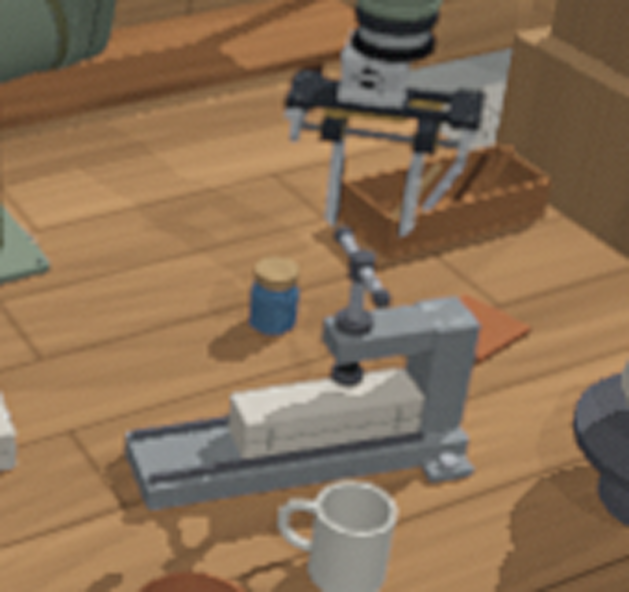

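Run:
```python
from h import *
d=load('w9'); W=onz(d,[(217,148),(281,271)],.2379)[:,:2]; print(W,W.mean(0),np.linalg.norm(W[0]-W[1]),np.degrees(np.arctan2(*(W[1]-W[0])[::-1])))
```

```text
[[0.50766918 0.24898532]
 [0.62207006 0.21704662]] [0.56486962 0.23301597] 0.11877559335663054 -15.59879220139473
```

{"name": "send_rows", "arguments": {"deltas": [[0,-0.0015,-0.03,0],[0,-0.0015,-0.06,0],[0,-0.0015,-0.0655,0],[0,-0.0015,-0.0655,-8],[0,-0.0015,-0.0655,-16],[0,-0.0015,-0.0655,-24],[0,-0.0015,-0.0655,-31],[0,-0.0015,-0.0655,-38],[0,-0.0015,-0.0655,-45],[0,-0.0015,-0.0655,-52]]}}

```text
time: 22.05
tcp_pos: [0.5657, 0.2321, 0.243]
eef_rot: [0.05, 1.568, -0.051]
contact_force: [-0.5, -1.7, -2.7]
finger_gap: 0.0599
```

Run:
```python
from h import *
st(); snap('wrist','w10')
```

```text
t 22.05 tcp [0.5657 0.2321 0.243 ] need [-0.0003  0.0003] jaw -3.7 j [ 0.25  0.27  1.43 -0.    1.43  0.31] F [-0.5 -1.7 -2.7] T [-0.25 -0.22  0.27] gap 0.0599
```

View pics/w10.png

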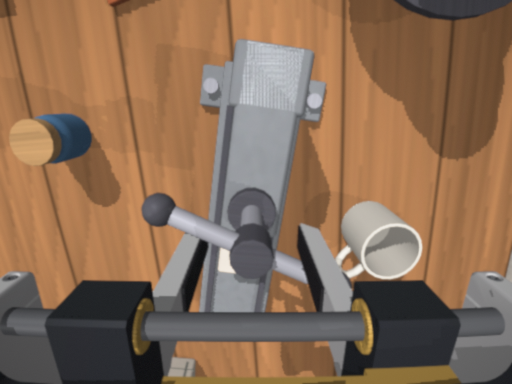

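{"name": "send_rows", "arguments": {"deltas": [[0,0,0,-8],[0,0,0,-17],[0,0,0,-26],[0,0,0,-35],[0,0,0,-44],[0,0,0,-53],[0,0,0,-62],[0,0,0,-71],[0,0,0,-80],[0,0,0,-88]]}}

```text
time: 23.35
tcp_pos: [0.5648, 0.2321, 0.2407]
eef_rot: [1.229, 1.196, -1.232]
contact_force: [1.6, -1.6, -7.7]
finger_gap: 0.0602
```

Run:
```python
from h import *
st()
```

```text
t 23.35 tcp [0.5648 0.2321 0.2407] need [0.0006 0.0003] jaw -91.6 j [ 0.25  0.28  1.44 -0.    1.43  1.85] F [ 1.6 -1.6 -7.7] T [-0.02 -0.28  0.29] gap 0.0602
```

{"name": "send_rows", "arguments": {"deltas": [[0,0,0,-8],[0,0,0,-17],[0,0,0,-26],[0,0,0,-35],[0,0,0,-44],[0,0,0,-44],[0,0,0,-36],[0,0,0.025,-34],[0,0,0.055,-34],[0,0,0.06,-26]]}}

```text
time: 24.6
tcp_pos: [0.5672, 0.2331, 0.3072]
eef_rot: [1.555, 0.945, -1.54]
contact_force: [-0.2, -0.4, -0.5]
finger_gap: 0.06
```

{"name": "send_rows", "arguments": {"deltas": [[0,0,0,10],[0,0,0,20],[0,0,0,30],[0,0,0,40],[0,0,0,50],[0,0,0,60],[0,0,0,70],[0,0,0,80],[0,0,0,90],[0,0,0,100]]}}

```text
time: 25.85
tcp_pos: [0.5658, 0.2327, 0.3039]
eef_rot: [0.233, 1.555, -0.231]
contact_force: [0.0, -0.6, -0.7]
finger_gap: 0.06
```

{"name": "send_rows", "arguments": {"deltas": [[0,0,0,10],[0,0,0,20],[0,0,0,30],[0,0,0,40],[0,0,0,50],[0,0,0,60],[0,0,0,70],[0,0,0,80],[0,0,0,82],[0,0,0,82]]}}

```text
time: 27.1
tcp_pos: [0.5655, 0.2325, 0.3029]
eef_rot: [-0.875, 1.386, 0.875]
contact_force: [-0.8, -0.0, 0.5]
finger_gap: 0.0598
```

Run:
```python
from h import *
st(); snap('wrist','w11')
```

```text
t 27.1 tcp [0.5655 0.2325 0.3029] need [-0.0001 -0.0001] jaw 64.5 j [ 0.25  0.24  1.35  0.    1.55 -0.88] F [-0.8 -0.   0.5] T [ 0.02 -0.13 -0.  ] gap 0.0598
```

View pics/w11.png

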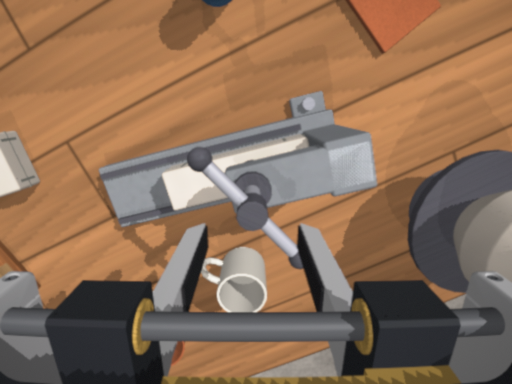

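Run:
```python
from h import *
d=load('w11'); W=onz(d,[(200.5,159.5),(298,258)],.230)[:,:2]; v=W[0]-A; print(W,np.degrees(np.arctan2(v[1],v[0])),np.linalg.norm(v))
v=W[0]-W[1];print(np.degrees(np.arctan2(v[1],v[0])))
```

```text
[[0.50883071 0.21483804]
 [0.62166297 0.24999013]] -162.7530232042867 0.059232646620120274
-162.69594847895877
```

{"name": "send_rows", "arguments": {"deltas": [[0,0,-0.03,0],[0,0,-0.06,0],[0,0,-0.071,0],[0,0,-0.071,-9],[0,0,-0.071,-18],[0,0,-0.071,-27],[0,0,-0.071,-36],[0,0,-0.071,-45],[0,0,-0.071,-54],[0,0,-0.071,-63]]}}

```text
time: 28.4
tcp_pos: [0.5653, 0.2324, 0.23]
eef_rot: [-0.017, 1.571, 0.017]
contact_force: [2.6, 0.0, -6.8]
finger_gap: 0.0607
```

{"name": "send_rows", "arguments": {"deltas": [[0,0,0,-9],[0,0,0,-18],[0,0,0,-27],[0,0,0,-36],[0,0,0,-45],[0,0,0,-54],[0,0,0,-63],[0,0,0,-72],[0,0,0,-81],[0,0,0,-90]]}}

```text
time: 29.65
tcp_pos: [0.5649, 0.2323, 0.2296]
eef_rot: [1.192, 1.22, -1.195]
contact_force: [1.4, -0.6, -7.8]
finger_gap: 0.0602
```

Run:
```python
from h import *
st()
```

```text
t 29.65 tcp [0.5649 0.2323 0.2296] need [0.0005 0.0001] jaw -88.8 j [ 0.25  0.28  1.45 -0.    1.41  1.8 ] F [ 1.4 -0.6 -7.8] T [ 0.07 -0.34  0.3 ] gap 0.0602
```

Continue to jaw ≈ -137 (close to first touch), then lift and re-index.

{"name": "send_rows", "arguments": {"deltas": [[0,0,0,-8],[0,0,0,-17],[0,0,0,-26],[0,0,0,-35],[0,0,0,-44],[0,0,0,-48],[0,0,0,-48],[0,0,0,-40],[0,0,0.03,-36],[0,0,0.06,-36]]}}

```text
time: 30.9
tcp_pos: [0.5656, 0.2326, 0.293]
eef_rot: [1.638, 0.862, -1.635]
contact_force: [0.7, 0.5, 0.3]
finger_gap: 0.0599
```

{"name": "send_rows", "arguments": {"deltas": [[0,0,0,10],[0,0,0,20],[0,0,0,30],[0,0,0,40],[0,0,0,50],[0,0,0,60],[0,0,0,70],[0,0,0,80],[0,0,0,90],[0,0,0,100]]}}

```text
time: 32.15
tcp_pos: [0.5659, 0.2326, 0.2929]
eef_rot: [0.331, 1.543, -0.329]
contact_force: [-0.2, -0.5, -0.6]
finger_gap: 0.06
```

{"name": "send_rows", "arguments": {"deltas": [[0,0,0,10],[0,0,0,20],[0,0,0,30],[0,0,0,40],[0,0,0,50],[0,0,0,60],[0,0,0,70],[0,0,0,80],[0,0,0,88],[0,0,0,88]]}}

```text
time: 33.4
tcp_pos: [0.5658, 0.2326, 0.2926]
eef_rot: [-0.862, 1.391, 0.86]
contact_force: [-0.7, 0.1, 0.7]
finger_gap: 0.0603
```

Run:
```python
from h import *
st(); snap('wrist','w12'); s=snap('scene','s12')['img'][:,:,::-1]
cv2.imwrite('pics/cs12.png',cv2.resize(s[90:250,230:400],None,fx=3.7,fy=3.7,interpolation=cv2.INTER_CUBIC))
```

```text
t 33.4 tcp [0.5658 0.2326 0.2926] need [-0.0004 -0.0002] jaw 63.4 j [ 0.25  0.24  1.37  0.    1.53 -0.86] F [-0.7  0.1  0.7] T [ 0.09 -0.14 -0.02] gap 0.0603
```

View pics/w12.png

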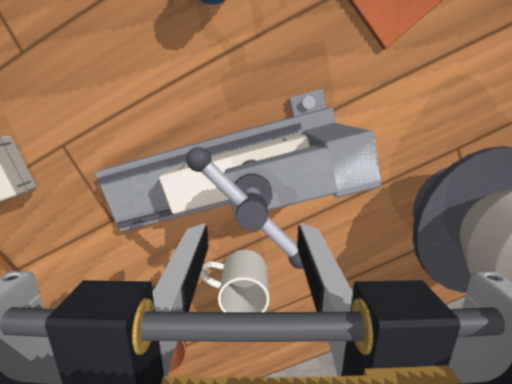

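View pics/cs12.png

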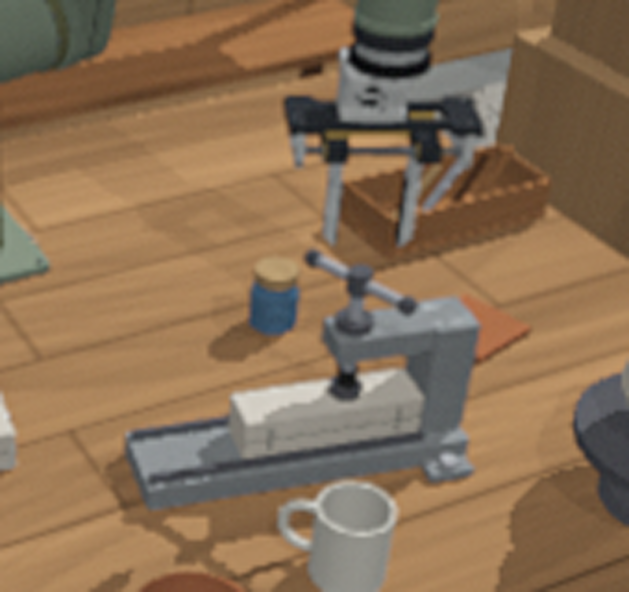

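Run:
```python
from h import *
d=load('w12'); W=onz(d,[(199.5,159.5),(298,257)],.220)[:,:2]; v=W[0]-A; print(W,np.degrees(np.arctan2(v[1],v[0])),np.linalg.norm(v))
v=W[0]-W[1];print(np.degrees(np.arctan2(v[1],v[0])))
```

```text
[[0.50855621 0.2153181 ]
 [0.62132519 0.24946167]] -163.2741593898519 0.05935493558676149
-163.15502769663797
```

{"name": "send_rows", "arguments": {"deltas": [[0,0,-0.03,0],[0,0,-0.06,0],[0,0,-0.07,0],[0,0,-0.07,-9],[0,0,-0.07,-18],[0,0,-0.07,-27],[0,0,-0.07,-36],[0,0,-0.07,-45],[0,0,-0.07,-54],[0,0,-0.07,-63]]}}

```text
time: 34.75
tcp_pos: [0.5654, 0.2322, 0.2201]
eef_rot: [-0.003, 1.571, 0.003]
contact_force: [2.5, 0.1, -8.5]
finger_gap: 0.06
```

Run:
```python
from h import *
st()
```

```text
t 34.75 tcp [0.5654 0.2322 0.2201] need [-0.      0.0002] jaw 0.2 j [ 0.25  0.29  1.46 -0.    1.39  0.24] F [ 2.5  0.1 -8.5] T [-0.   -0.55  0.36] gap 0.06
```

{"name": "send_rows", "arguments": {"deltas": [[0,0,0,-7],[0,0,0,-14],[0,0,0,-21],[0,0,0,-28],[0,0,0,-35],[0,0,0,-42],[0,0,0,-47],[0,0,0,-52],[0,0,0,-52],[0,0,0,-52]]}}

```text
time: 36.0
tcp_pos: [0.5651, 0.2324, 0.2212]
eef_rot: [0.701, 1.455, -0.701]
contact_force: [-1.1, 1.4, -4.7]
finger_gap: 0.0603
```

Run:
```python
from h import *
st(); snap('wrist','w13')
```

```text
t 36.0 tcp [0.5651 0.2324 0.2212] need [0.0003 0.    ] jaw -51.4 j [ 0.25  0.29  1.46 -0.    1.39  1.15] F [-1.1  1.4 -4.7] T [-0.02 -0.08  0.16] gap 0.0603
```

View pics/w13.png

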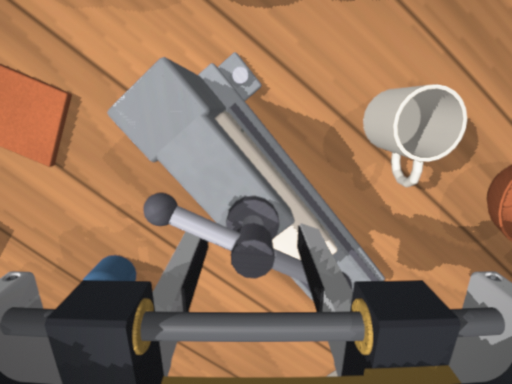

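{"name": "send_rows", "arguments": {"deltas": [[0,0,0,-5],[0,0,0,-9],[0,0,0,-12],[0,0,0,-12],[0,0,0,-3],[0,0,0,8],[0,0,0.02,10],[0,0,0.06,10],[0,0,0.1,10],[0,-0.03,0.13,10]]}}

```text
time: 37.3
tcp_pos: [0.5657, 0.2037, 0.3556]
eef_rot: [0.566, 1.492, -0.56]
contact_force: [0.9, -0.8, -1.0]
finger_gap: 0.06
```

{"name": "send_rows", "arguments": {"deltas": [[-0.01,-0.04,0,0],[-0.02,-0.08,0,0],[-0.02,-0.1,0,0],[-0.02,-0.1,0,0],[-0.02,-0.1,0,0],[-0.02,-0.1,0,0],[-0.02,-0.1,0,0],[-0.02,-0.1,0,0],[-0.02,-0.1,0,0],[-0.02,-0.1,0,0]]}}

```text
time: 38.55
tcp_pos: [0.5451, 0.1025, 0.3509]
eef_rot: [0.566, 1.496, -0.566]
contact_force: [0.7, 0.1, 0.3]
finger_gap: 0.0601
```

Run:
```python
from h import *
st(); snap('wrist','w14'); s=snap('scene','s14')['img'][:,:,::-1]
cv2.imwrite('pics/cs14.png',cv2.resize(s[90:250,230:400],None,fx=3.7,fy=3.7,interpolation=cv2.INTER_CUBIC))
```

```text
t 38.55 tcp [0.5451 0.1025 0.3509] need [0.0203 0.1299] jaw -41.5 j [0.03 0.1  1.42 0.   1.62 0.75] F [0.7 0.1 0.3] T [-0.    0.    0.03] gap 0.0601
```

View pics/w14.png

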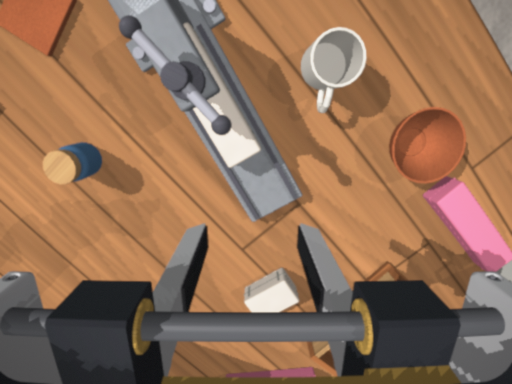

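View pics/cs14.png

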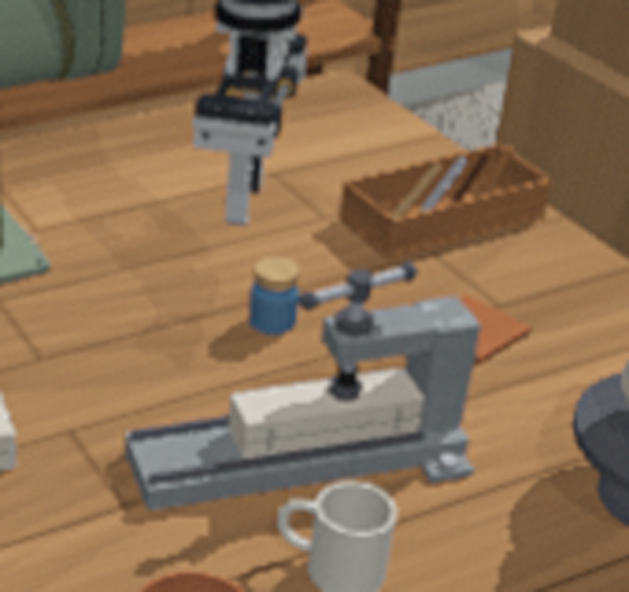

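Run:
```python
from h import *
d=load('w14'); W=onz(d,[(129.5,27),(221,125)],.2138)[:,:2]; v=W[1]-W[0]; print(W,W.mean(0),np.degrees(np.arctan2(v[1],v[0])),np.linalg.norm(v))
# mould outer end corners top z .08
print(press(onz(d,[(225,166),(259,149)],.08)))
```

```text
[[0.56419422 0.29214847]
 [0.56631099 0.17200403]] [0.5652526  0.23207625] -88.99063551197416 0.12016308763151318
[[-0.1131  0.0295]
 [-0.1162 -0.0265]]
```

Run:
```python
from h import *
print(manip.close_job())
```

```text
the job is handed in; nothing more can be done
None
```

The job is done and handed in at about 38.6 s of the 72 s allowed; no verdict was reported.

**What I did**
- I lifted the long white mould straight out of its cradle and laid it in the track at about x = -150 mm in the press frame. That is further out than the load spot, because at -120 mm its inner end would have sat under the overhead arm.
- I let go of it and checked it in the wrist image.
- I pushed it home by its outer end with closed fingers. The last 3 mm of commanded push moved it no further while the force rose to about 14 N, so it was against the column.
- I turned the handle clockwise in three strokes, with the open fingers bearing on both sides of the bar.

**Last checks**
- **Handle:** the bar's direction gives about 8.24 rad, or about 1.96 rad past nominal touch. By the figures given, that is about 49 N on the mould; I could not measure that force directly.
- **Drag torque:** it rose from 0.27 to 0.36 N m shortly after touch, as expected. The pad is on the mould in the scene view.
- **Mould position:** just after the push, its outer end measured -117 mm, against -120 mm nominal. A rougher reading off the last wrist image gave -113 to -116 mm. I put the difference down to picking corners by eye and calibration error, since the push had clearly met a stop.
- **Arm and bystanders:** the arm stands clear and its measured force is near zero. I did nothing that touched the bystanders and saw none out of place, but I did not measure their positions again.

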